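Riddle rivet slugs out of a slotted scoop and tip out the brake insert

TASK

Take the slotted scoop by its bar, hold it over the round pan and shake it from side to side until both small rivet slugs have dropped through into the pan, with the brake insert still in the scoop. Then tip the insert out of the scoop's open mouth into the undivided rectangular tray, and stand the empty scoop upright back where it was, within about 5 cm.

Things in the scene. Friction and masses are not known exactly. Their poses are not given: they have to be found in the camera images.
- scoop: loose steel scoop with slotted floor, 140 mm long (x), 116 wide (y), 0.35 kg. Origin: centre of underside. x points to the closed rear, z up; open mouth at x = -70 mm, at the start facing the robot's side (-x) within 30 degrees. Side plates (3 mm, the feet) and rear wall are 55 mm high. Floor: bars along x, 10 mm wide, at y = -30, 0, 30 mm, top 20 mm above underside; four 20 mm slots beside them.
- scoop_grip (a point): centre of the scoop's handle, 120 mm straight above the scoop's origin, axes as the scoop's: a straight bar across the scoop, 116 mm along y, 16 mm thick in x, 18 mm high, on an upright at each side. Take it from above with the fingers closing along the scoop's x; the load hangs below it.
- insert: grey composite brake insert, a block 60 by 45 by 18 mm, 0.12 kg, that starts lying flat in the rear half of the scoop, long side along the scoop's x; origin: centre of its underside. Too big for the slots. It slides on the bars at a slope of about 16 to 23 degrees, and so out of the mouth if the mouth is tipped down that far.
- slug_a: a small dark steel rivet slug, a disc 16 mm across and 8 mm thick, 12 g, that starts lying flat on one of the scoop's bars; origin: centre of its underside. It slides on the bars at a slope of about 16 to 23 degrees and drops through a slot as soon as its middle leaves the 10 mm bar.
- slug_b: a small dark steel rivet slug, a disc 16 mm across and 8 mm thick, 12 g, that starts lying flat on one of the scoop's bars; origin: centre of its underside. It slides on the bars at a slope of about 16 to 23 degrees and drops through a slot as soon as its middle leaves the 10 mm bar.
- pan: fixed round dark steel pan for scrap, 190 mm across the rim, 160 mm across the bottom, 40 mm high, floor 3 mm thick; origin: centre of its underside.
- tray: fixed rectangular aluminium tray without dividers, 180 mm (x) by 190 mm (y), 45 mm high, walls and floor 4 mm; origin: centre of its underside. Scoop, pan and tray stand side by side in front of the robot about 270 mm apart, in any order; smaller things up to 65 mm high stand before and behind them.
Not all that is in view belongs to the job. There is more than one size of the insert; the job needs the middle-sized.

How it is judged:
On the way, in this order (a step that is already met when the one before it is completed fails the run):
1. both slugs lie in the round pan while the insert is still in the scoop (horizontal distance between each of slug_a, slug_b and pan below 0.095 m and height (world z) of each of slug_a, slug_b below 0.035 m and x of insert in the frame of scoop between -0.07 and 0.07 m and y of insert in the frame of scoop between -0.06 and 0.06 m and z of insert in the frame of scoop between 0.01 and 0.06 m), for 0.2 s.
2. the insert lies in the rectangular tray (x of insert in the frame of tray between -0.09 and 0.09 m and y of insert in the frame of tray between -0.095 and 0.095 m and z of insert in the frame of tray between -0.01 and 0.045 m), for 0.2 s.
At the end, for the whole second after the job is handed in: Both slugs lie in the round pan, the insert lies at rest in the rectangular tray, and the empty scoop stands upright (within 7 degrees) and at rest on the bench, released, within 60 mm of where it started (all of step 2 and horizontal distance between each of slug_a, slug_b and pan below 0.095 m and height (world z) of each of slug_a, slug_b below 0.035 m and linear speed of each of insert, scoop below 0.02 m/s and angle between scoop's own z axis and vertical below 0.12 rad and distance of scoop from where it was at the start of the episode below 0.06 m); the robot touches nothing.
It also fails if it takes over 61 s, if anything falls off the work surface, if the arm or the gripper's body presses on something with over 40 N, if the wrist force passes 120 N, or if a joint passes its speed limit or range.

ROBOT

A 6-joint arm with a two-finger parallel gripper is mounted at the origin on the work surface. World frame = base frame: x ahead of the robot, y to its left, z up, the work surface at z = 0. Lengths are in m, angles in rad, forces in N, time in s.
With the tool pointing down it reaches from about 0.35 to 0.725 m from the base axis. Payload 6 kg.
Tool frame: the origin (TCP) lies at the very end of the fingers, on their centre line; the grasp point (between the pads) lies 19 mm behind it (manip.tcp_to_grasp is the distance from the TCP to the grasp point, in m); z points along the fingers, y is the direction in which the jaws open and shut (so a half turn about z gives the same grasp; the last joint's range is limited). The gripper opens to 85 mm and grips with 20 to 120 N. Pads are 22 mm wide; open, the fingers measure 114 mm over their backs; the gripper's body (76 mm by 85 mm) begins 54 mm behind the grasp point. The pads swing forward as they close: fully open they stand 13 mm farther back than shut.
Start: joints at [0.334, 0.04, 0.085, 0, -1.615, -0.334], TCP at [0.6, 0, 0.231] pointing down, gripper open.
Joint ranges: [-2.56, 2.56], [-1.29, 2.01], [-1.08, 1.49], [-3.29, 1.98], [-2.81, -0.18], [-2.99, 2.99]. Speed limits (rad/s): [2.57, 2.57, 3.01, 3.14, 3.14, 3.14].

INTERFACE

Orientations are given as a rotation vector (axis times angle).
In Python, from bench import sensors, cams, manip gives the robot as it stands. The module is installed in compiled form; this text tells all that it offers.
- The arm moves only by the tool move_arm, never from a script. Its arguments are lists of equal length, an entry for each row: "travel": the shift along the world's x, y, z in m, a list of three; "rotation": the turn, a rotation vector about the world's x, y, z in degrees, a list of three; "gripper": the opening in per cent of the stroke, from 0 (shut) to 100 (fully open). A call has 1 to 8 rows; each row shifts and turns the commanded pose from where the row before left it; what a row does not reach is not made up. A row lasts 1/8 s, in which the tool goes at most 62.5 mm and 10.7 degrees, less where a joint would pass 70% of its speed; a pose out of reach is approached as far as the arm can. A call with a gripper value outside its range is refused whole. The fingers move at their own pace and stop on an object; "force" is the grip in N (left out, the last holds). Time passes only in rows, so rows that do not move let the fingers close. It gives the time, the measured TCP pose, the force and the opening at its end, in the units of the state.
- sensors.state(): the state, without advancing time (a new reading comes with each control period).
- cams.camera(name): name is "scene" or "side" or "wrist"; returns (picture, depth): 480x640x3 uint8, red, green, blue; 480x640 float32, m along the optical axis (not along the pixel's ray), 0 where there is no reading.
- cams.get_calibration(name): a dict with "vertical_fov" (degrees; the focal length in pixels is half the picture's height over the tangent of half this angle, whatever the lens; pixels are square), "cx", "cy" (the principal point, pixels), "dist_coeffs" ([k1, k2, p1, p2, k3] as OpenCV has them; the pictures are not rectified), "extrinsics" (4x4, takes a point from world to camera coordinates). Camera axes: x right, y down, z forward; pixel columns grow to the right and rows downward; lengths in m; the calibration is good to about 2 mm. A picture is of the moment at which its call begins: read the wrist's pose just before it. get_calibration takes no time and is no camera call; for the wrist camera it gives the pose at the moment of the call.
- manip.sign_off(): hands the job in, once; it reports no verdict.
The state is a dict: "time_s": time; "joints": joint angles; "dq": joint speeds; "joint_efforts": joint torques, N m; "tcp_pos": TCP position; "tool_rot": TCP orientation; "contact_force": force on the tool from outside, world axes, zero at the start; "ft_torque": the same for the moment, N m; "opening": finger opening in m.
Only numpy, scipy, OpenCV 4.12 (cv2) and the standard library are available. Lean on these libraries where they do the work, as an engineer would, in place of code of your own. Each camera call takes 0.05 s, during which the arm holds its last target.

## Working session

There is one attempt and no reset: what is moved stays moved. The work goes in short steps, Python scripts to look and compute and a tool call to move; the robot and the scene stay as the last step left them, time stands still between calls to the robot, and variables do not carry over. Pictures are saved under pics/ and viewed, and the job is handed in when it is done.

Besides the shell and the picture viewer there is one more tool, called after "Emit:" as name(argument=value, ...), one argument or row to a line, values as JSON. move_arm: Moves the arm, as the interface text tells. Its arguments: {"type":"object","properties":{"travel":{"type":"array","items":{"type":"array","items":{"type":"number"}}},"rotation":{"type":"array","items":{"type":"array","items":{"type":"number"}}},"gripper":{"type":"array","items":{"type":"number"}},"force":{"type":"number"}},"required":["travel","rotation","gripper"]}

```bash
mkdir -p pics; python3 - <<'E'
from bench import sensors,cams,manip
import cv2
s=sensors.state();print(s['time_s'],s['tcp_pos'],s['tool_rot'],s['opening'],manip.tcp_to_grasp)
import numpy as np
for n in ['scene','side']:
    p,d=cams.camera(n);cv2.imwrite(f'pics/{n}0.png',p[:,:,::-1]);np.savez(f'pics/{n}0.npz',p=p,d=d)
    c=cams.get_calibration(n);print(n,c)
E
```

```text
0.0 [5.99658677e-01 1.01908761e-04 2.30265162e-01] [ 2.22055109e+00 -2.22041145e+00 -1.86752666e-03] 0.08549424676163542 0.0187
scene {'vertical_fov': 54.783009703285, 'cx': 320.78681840586233, 'cy': 243.97986303280646, 'dist_coeffs': array([-0.00361757,  0.        ,  0.        ,  0.        ,  0.        ]), 'extrinsics': array([[-0.04042997,  0.99906918,  0.01503946, -0.00359394],
       [ 0.7673672 ,  0.04068649, -0.63991577, -0.44984615],
       [-0.63993203, -0.01433099, -0.76829787,  1.31616556],
       [ 0.        ,  0.        ,  0.        ,  1.        ]])}
side {'vertical_fov': 43.103886264897454, 'cx': 325.11973737489905, 'cy': 239.56807116702322, 'dist_coeffs': array([-0.0374808,  0.       ,  0.       ,  0.       ,  0.       ]), 'extrinsics': array([[-0.74533259, -0.66669103, -0.00154973,  0.49260282],
       [-0.42687674,  0.47901322, -0.76702189,  0.34521517],
       [ 0.51210896, -0.57102487, -0.64161906,  1.0850931 ],
       [ 0.        ,  0.        ,  0.        ,  1.        ]])}
```

View pics/scene0.png

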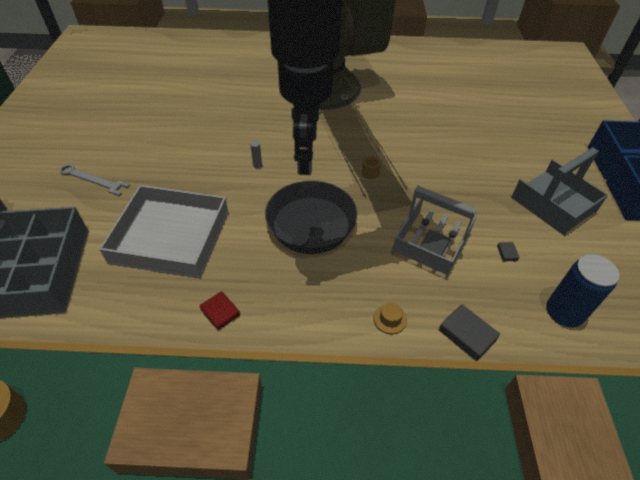

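View pics/side0.png

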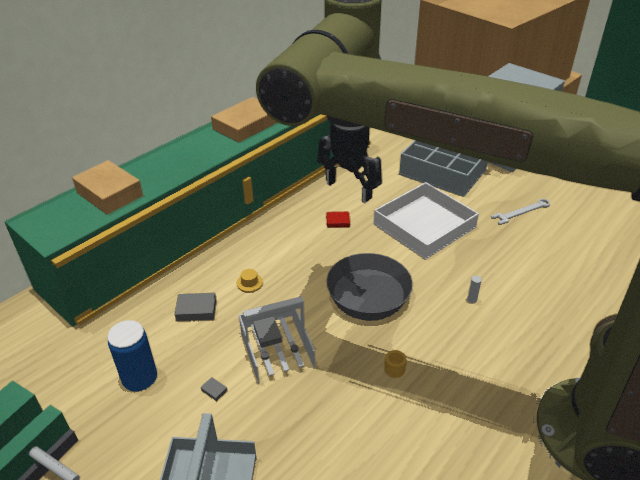

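```bash
cat > h.py <<'E'
import numpy as np,cv2
from bench import sensors,cams,manip
def cloud(name,d,c):
    f=240/np.tan(np.radians(c['vertical_fov'])/2)
    K=np.array([[f,0,c['cx']],[0,f,c['cy']],[0,0,1]])
    h,w=d.shape;u,v=np.meshgrid(np.arange(w),np.arange(h))
    q=cv2.undistortPoints(np.stack([u,v],-1).reshape(-1,1,2).astype(float),K,c['dist_coeffs']).reshape(h,w,2)
    P=np.dstack([q[...,0]*d,q[...,1]*d,d])
    E=c['extrinsics'];R=E[:3,:3];t=E[:3,3]
    W=(P-t)@R
    W[d<=0]=np.nan
    return W
def proj(c,P):
    f=240/np.tan(np.radians(c['vertical_fov'])/2)
    K=np.array([[f,0,c['cx']],[0,f,c['cy']],[0,0,1]]);E=c['extrinsics']
    return cv2.projectPoints(np.atleast_2d(P).astype(float),cv2.Rodrigues(E[:3,:3])[0],E[:3,3],K,c['dist_coeffs'])[0].reshape(-1,2)
E
python3 - <<'E'
from h import *
for n in ['scene','side']:
    z=np.load(f'pics/{n}0.npz');W=cloud(n,z['d'],cams.get_calibration(n));p=z['p']
    np.save(f'pics/W{n}.npy',W)
    X,Y,Z=W[...,0],W[...,1],W[...,2]
    m=(Z>.108)&(Z<.135)&(X>.4)&(X<.75)&(Y>.12)&(Y<.42)
    pts=W[m]; print(n,len(pts),np.median(pts,0))
    # bar: rect
    if len(pts)>10:print(cv2.minAreaRect((pts[:,:2]*1000).astype(np.float32)), np.percentile(pts[:,2],[5,50,95]))
    m=(X>.4)&(X<.8)&(Y>.12)&(Y<.4)&(Z>.04)&(Z<.06);pts=W[m];print('mid',cv2.minAreaRect((pts[:,:2]*1000).astype(np.float32)))
    m=(abs(X-.55)<.2)&(abs(Y)<.13)&(Z>.034)&(Z<.048);pts=W[m];print('pan',len(pts),cv2.minEnclosingCircle((pts[:,:2]*1000).astype(np.float32)))
    m=(abs(X-.6)<.2)&(Y<-.13)&(Y>-.42)&(Z>.038)&(Z<.052);pts=W[m];print('tray',len(pts),cv2.minAreaRect((pts[:,:2]*1000).astype(np.float32)))
    m=(abs(X-.6)<.1)&(abs(Y)<.5)&(Z<.01);print('bench',np.nanmedian(Z[m]))
    if n=='scene':
        c=p[170:360,370:530,::-1];cv2.imwrite('pics/c1.png',cv2.resize(c,None,fx=3.1,fy=3.1,interpolation=cv2.INTER_CUBIC))
    else:
        c=p[280:410,170:330,::-1];cv2.imwrite('pics/c2.png',cv2.resize(c,None,fx=4,fy=4,interpolation=cv2.INTER_CUBIC))
E
```

```text
scene 767 [0.57536758 0.25231293 0.12640115]
((571.1700439453125, 251.79510498046875), (115.96943664550781, 18.865482330322266), 61.083465576171875) [0.11355545 0.12640115 0.12979057]
mid ((571.5551147460938, 251.1930389404297), (116.44628143310547, 142.7966766357422), 61.57634353637695)
pan 664 ((460.68524169921875, 1.1027096509933472), 166.14540100097656)
tray 1048 ((578.7820434570312, -282.44305419921875), (191.64939880371094, 183.77679443359375), 82.01766204833984)
bench 8.635437361658203e-05
side 698 [0.56485715 0.25625594 0.12667948]
((566.7377319335938, 252.75277709960938), (115.53620910644531, 20.313522338867188), 61.40867233276367) [0.11382825 0.12667948 0.13084538]
mid ((566.224853515625, 252.09072875976562), (117.50653076171875, 142.29913330078125), 61.19008255004883)
pan 619 ((459.6539306640625, -3.7880442142486572), 163.68141174316406)
tray 705 ((576.321044921875, -282.924560546875), (196.6508331298828, 185.43399047851562), 82.64503479003906)
bench 0.0004616139668000103
```

View pics/c1.png

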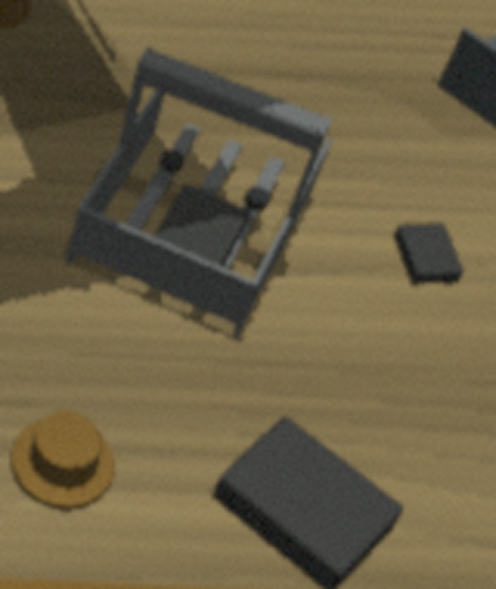

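View pics/c2.png

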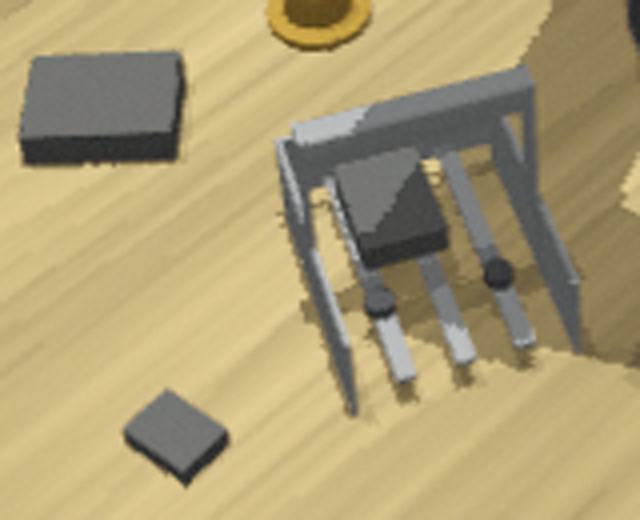

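Scene candidates:
- **Scoop:** the slotted one is at (435,230). The closed-floor one at (560,195) is a decoy.
- **Insert:** the middle-sized one is in the scoop at (437,243). The small one at (508,250) and the large one at (468,330) are decoys.
- **Slugs:** on the outer bars at about (425,222) and (453,233).
- **Tray:** the undivided one is at (168,230). The divided ones at (40,260) and far right are decoys.

The crops confirm this. The mouth faces the robot, yaw is about -29°, and the origin is about (0.569, 0.252). The 116 × 142 mm footprint matches the given size.

```bash
python3 - <<'E'
from h import *
from scipy.optimize import least_squares
for n in ['scene','side']:
    W=np.load(f'pics/W{n}.npy');X,Y,Z=W[...,0],W[...,1],W[...,2]
    m=(abs(X-.55)<.13)&(abs(Y)<.12)&(Z>.037)&(Z<.044);p=W[m][:,:2]
    r=least_squares(lambda q:np.hypot(p[:,0]-q[0],p[:,1]-q[1])-.0935,[.55,0],loss='soft_l1',f_scale=.003)
    print(n,r.x,np.median(abs(r.fun)),len(p))
    # slugs & insert in scoop frame
    o=np.array([.5713,.2515] if n=='scene' else [.5665,.2525]);a=np.radians(-28.7);R=np.array([[np.cos(a),-np.sin(a)],[np.sin(a),np.cos(a)]])
    S=(W[...,:2]-o)@R
    m=(abs(S[...,0])<.066)&(abs(S[...,1])<.052)&(Z>.025)&(Z<.031)
    for k in np.round(cv2.kmeans((S[m]*1000).astype(np.float32),2,None,(3,50,.1),5,cv2.KMEANS_PP_CENTERS)[2]):print('slug',k)
    m=(abs(S[...,0])<.066)&(abs(S[...,1])<.052)&(Z>.034)&(Z<.042)
    print('ins',cv2.minAreaRect((S[m]*1000).astype(np.float32)))
E
```

```text
scene [0.53196078 0.00362066] 0.0011359369713214995 425
slug [-28. -29.]
slug [-16.  31.]
ins ((30.548030853271484, 10.199419975280762), (44.69367599487305, 69.01761627197266), 89.6539077758789)
side [0.52743817 0.00420348] 0.0014819166506270798 377
slug [-7. 24.]
slug [-23. -27.]
ins ((30.66866683959961, -0.4213104248046875), (69.30563354492188, 102.91343688964844), 0.5018271207809448)
```

Emit:
move_arm(
  travel=[
    [-0.005,0.03,0],
    [-0.005,0.04,0],
    [-0.005,0.045,0],
    [-0.005,0.045,0],
    [-0.005,0.04,0],
    [-0.006,0.035,-0.01],
    [0,0.017,-0.01],
    [0,0,-0.005],
  ],
  rotation=[
    [0,0,-4],
    [0,0,-4],
    [0,0,-4],
    [0,0,-4],
    [0,0,-4],
    [0,0,-4],
    [0,0,-4],
    [0,0,-0.7],
  ],
  gripper=[100,100,100,100,100,100,100,100],
)

```text
time_s: 1.1
tcp_pos: [0.5683, 0.2529, 0.2046]
tool_rot: [1.602, -2.699, -0.0]
contact_force: [-0.4, -0.0, 0.0]
opening: 0.0856
```

```bash
python3 - <<'E'
from h import *
c=cams.get_calibration('wrist');p,d=cams.camera('wrist');cv2.imwrite('pics/w1.png',p[:,:,::-1])
W=cloud('wrist',d,c);Z=W[...,2];m=(Z>.122)&(Z<.136)&(abs(W[...,0]-.57)<.09)&(abs(W[...,1]-.252)<.09)
print(m.sum())
if m.sum()>50: print(cv2.minAreaRect((W[m][:,:2]*1000).astype(np.float32)),np.median(W[m],0))
E
```

```text
4944
((570.4343872070312, 252.2364501953125), (116.24488830566406, 16.04523468017578), 61.69540786743164) [0.56741431 0.24690367 0.12885968]
```

View pics/w1.png

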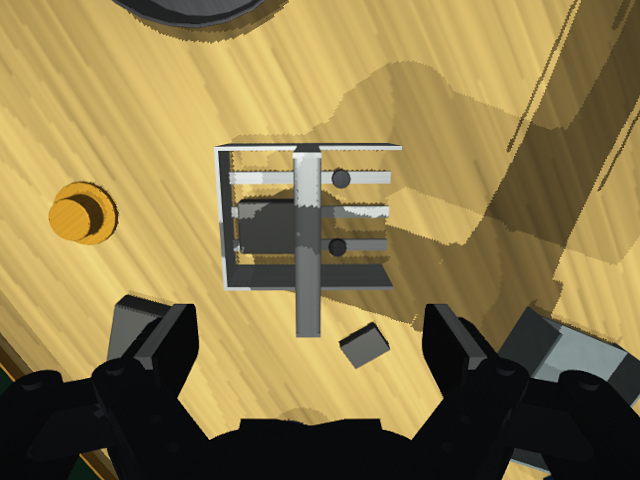

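The wrist view shows the bar centred at column 308, with both slugs at (341,178) and (337,247) and the insert at (270,225). The bar measures 116 × 16 mm at z 0.129, which is right. Next I descend and grip.

Emit:
move_arm(
  travel=[
    [0.002,-0.001,-0.02],
    [0,0,-0.025],
    [0,0,-0.025],
    [0,0,-0.02],
    [0,0,-0.01],
    [0,0,-0.004],
    [0,0,0],
    [0,0,0],
  ],
  rotation=[
    [0,0,0.4],
    [0,0,0],
    [0,0,0],
    [0,0,0],
    [0,0,0],
    [0,0,0],
    [0,0,0],
    [0,0,0],
  ],
  gripper=[100,100,100,100,100,100,60,40],
  force=90,
)

```text
time_s: 2.15
tcp_pos: [0.5714, 0.2513, 0.1033]
tool_rot: [-1.61, 2.696, 0.0]
contact_force: [0.9, -0.0, 0.0]
opening: 0.0514
```

Emit:
move_arm(
  travel=[
    [0,0,0],
    [0,0,0],
    [0,0,0],
    [0,0,0],
    [0,0,0],
    [0,0,0.005],
    [0,0,0.01],
    [0,0,0.01],
  ],
  rotation=[
    [0,0,0],
    [0,0,0],
    [0,0,0],
    [0,0,0],
    [0,0,0],
    [0,0,0],
    [0,0,0],
    [0,0,0],
  ],
  gripper=[30,20,5,0,0,0,0,0],
)

```text
time_s: 3.15
tcp_pos: [0.571, 0.2508, 0.1275]
tool_rot: [1.61, -2.697, 0.0]
contact_force: [0.6, -0.2, -4.9]
opening: 0.0145
```

Emit:
move_arm(
  travel=[
    [0,0,0.01],
    [0,0,0.013],
    [0,0,0.015],
    [0,0,0.012],
    [0,-0.005,0.006],
    [-0.001,-0.012,0.002],
    [-0.002,-0.02,0],
    [-0.002,-0.025,0],
  ],
  rotation=[
    [0,0,0],
    [0,0,0],
    [0,0,0],
    [0,0,0],
    [0,0,0],
    [0,0,0],
    [0,0,0],
    [0,0,0],
  ],
  gripper=[0,0,0,0,0,0,0,0],
)

```text
time_s: 4.15
tcp_pos: [0.5655, 0.1872, 0.1847]
tool_rot: [1.61, -2.696, 0.0]
contact_force: [0.3, -0.3, -4.9]
opening: 0.014
```

Emit:
move_arm(
  travel=[
    [-0.003,-0.028,0],
    [-0.003,-0.03,0],
    [-0.003,-0.03,0],
    [-0.003,-0.03,0],
    [-0.002,-0.027,0],
    [-0.002,-0.022,0],
    [-0.001,-0.016,0],
    [0,-0.01,0],
  ],
  rotation=[
    [0,0,0],
    [0,0,0],
    [0,0,0],
    [0,0,0],
    [0,0,0],
    [0,0,0],
    [0,0,0],
    [0,0,0],
  ],
  gripper=[0,0,0,0,0,0,0,0],
)

```text
time_s: 5.15
tcp_pos: [0.5489, -0.005, 0.1853]
tool_rot: [-1.61, 2.697, 0.0]
contact_force: [-0.3, 0.5, -4.4]
opening: 0.0143
```

Emit:
move_arm(
  travel=[
    [0,-0.002,-0.004],
    [0,0,-0.008],
    [0,0,-0.01],
    [0,0,-0.005],
    [0,0,0],
  ],
  rotation=[
    [0,0,0],
    [0,0,0],
    [0,0,0],
    [0,0,0],
    [0,0,0],
  ],
  gripper=[0,0,0,0,0],
)

```text
time_s: 5.78
tcp_pos: [0.5487, -0.0058, 0.1575]
tool_rot: [1.611, -2.696, -0.001]
contact_force: [0.4, 0.5, -4.7]
opening: 0.0143
```

```bash
python3 - <<'E'
from h import *
s=sensors.state();print(s['tcp_pos'],s['joints'])
for n in ['side','wrist']:
    c=cams.get_calibration(n);p,d=cams.camera(n);cv2.imwrite(f'pics/{n}2.png',p[:,:,::-1])
    if n=='side':
        W=cloud(n,d,c);m=(abs(W[...,0]-.55)<.1)&(abs(W[...,1])<.1)&(W[...,2]>.045)
        u=proj(c,[.55,0,.06])[0].astype(int);q=p[u[1]-75:u[1]+75,u[0]-100:u[0]+100,::-1];cv2.imwrite('pics/s2.png',cv2.resize(q,None,fx=4,fy=4))
E
```

```text
[ 0.54870872 -0.00579428  0.15753695] [ 3.55567673e-01 -9.14377476e-02 -1.78170078e-01 -1.45434601e-04
 -1.48533423e+00 -8.49070532e-01]
```

View pics/s2.png

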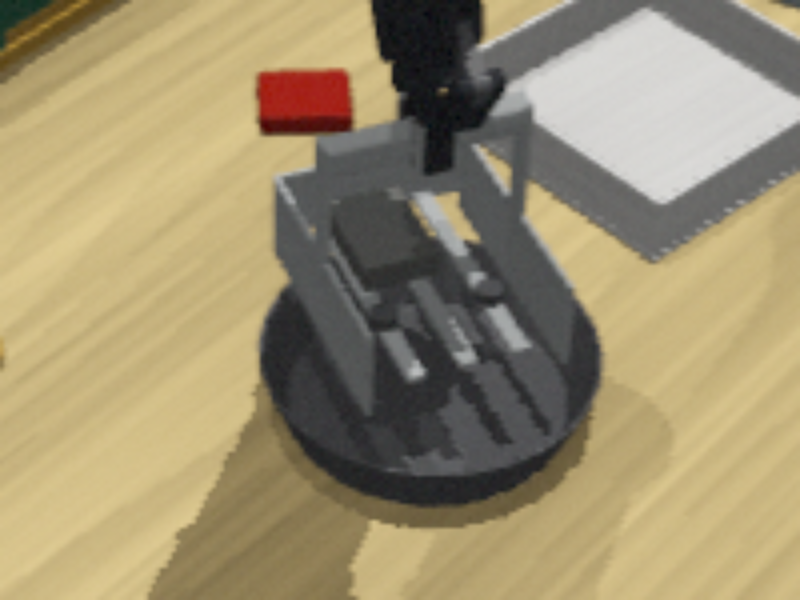

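View pics/wrist2.png

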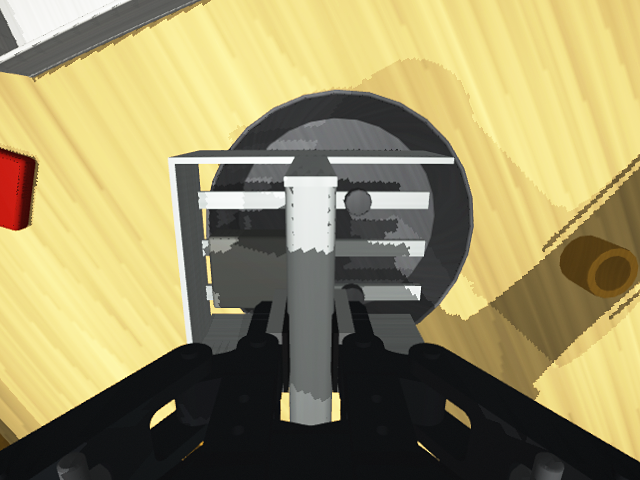

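The side crop shows both slugs still on the outer bars at (383,312) and (488,290), above the pan, with the insert at the rear. Next I shake along the scoop's y.

Emit:
move_arm(
  travel=[
    [0.006,0.0105,0],
    [-0.012,-0.021,0],
    [0.012,0.021,0],
    [-0.012,-0.021,0],
    [0.012,0.021,0],
    [-0.006,-0.0105,0],
    [0,0,0],
  ],
  rotation=[
    [0,0,0],
    [0,0,0],
    [0,0,0],
    [0,0,0],
    [0,0,0],
    [0,0,0],
    [0,0,0],
  ],
  gripper=[0,0,0,0,0,0,0],
)

```text
time_s: 6.75
tcp_pos: [0.5489, -0.0063, 0.1584]
tool_rot: [1.611, -2.697, 0.0]
contact_force: [0.5, -0.3, -4.8]
opening: 0.0146
```

```bash
cat > look.py <<'E'
from h import *
import sys
k=sys.argv[1]
c=cams.get_calibration('side');p,d=cams.camera('side')
u=proj(c,[.55,0,.06])[0].astype(int);q=p[u[1]-75:u[1]+75,u[0]-100:u[0]+100,::-1];cv2.imwrite(f'pics/s{k}.png',cv2.resize(q,None,fx=4,fy=4))
E
python3 look.py 3
```

```text
(no output)
```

View pics/s3.png

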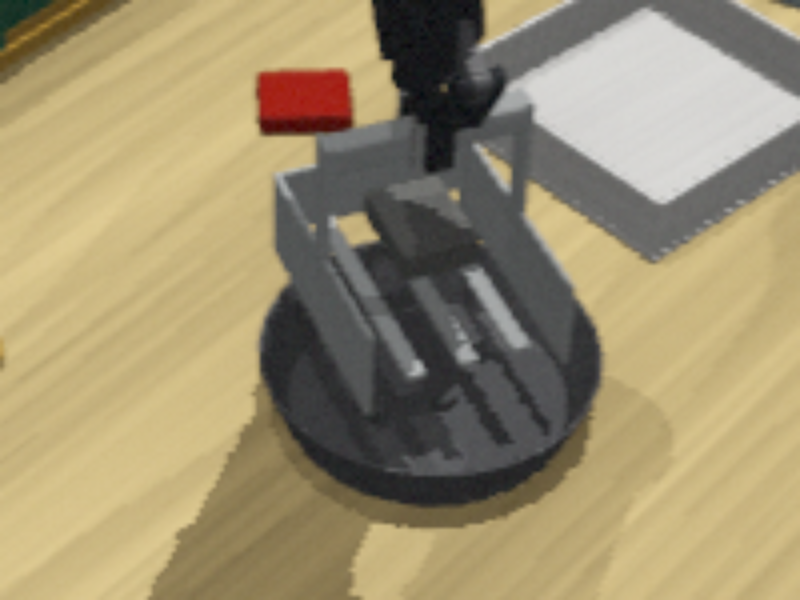

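```bash
python3 - <<'E'
from h import *
c=cams.get_calibration('wrist');p,d=cams.camera('wrist');q=p[130:380,150:500,::-1];cv2.imwrite('pics/w4.png',cv2.resize(q,None,fx=2,fy=2,interpolation=cv2.INTER_CUBIC))
c=cams.get_calibration('scene');p,d=cams.camera('scene');u=proj(c,[.55,0,.06])[0].astype(int);q=p[u[1]-75:u[1]+75,u[0]-100:u[0]+100,::-1];q=cv2.convertScaleAbs(q,alpha=1.6);cv2.imwrite('pics/sc4.png',cv2.resize(q,None,fx=4,fy=4))
E
```

```text
(no output)
```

View pics/w4.png

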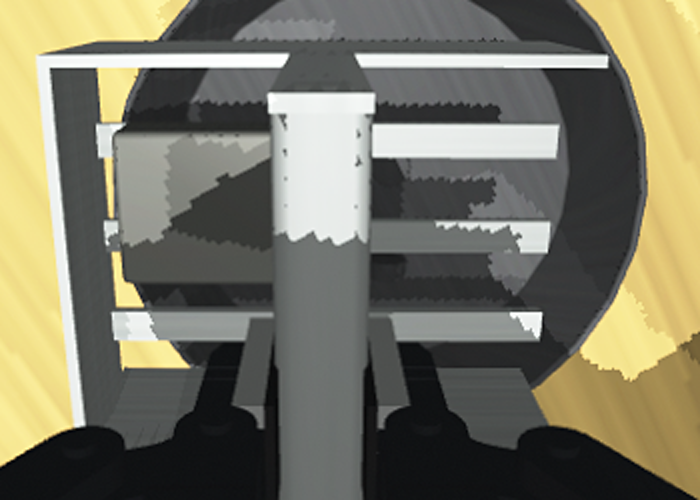

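View pics/sc4.png

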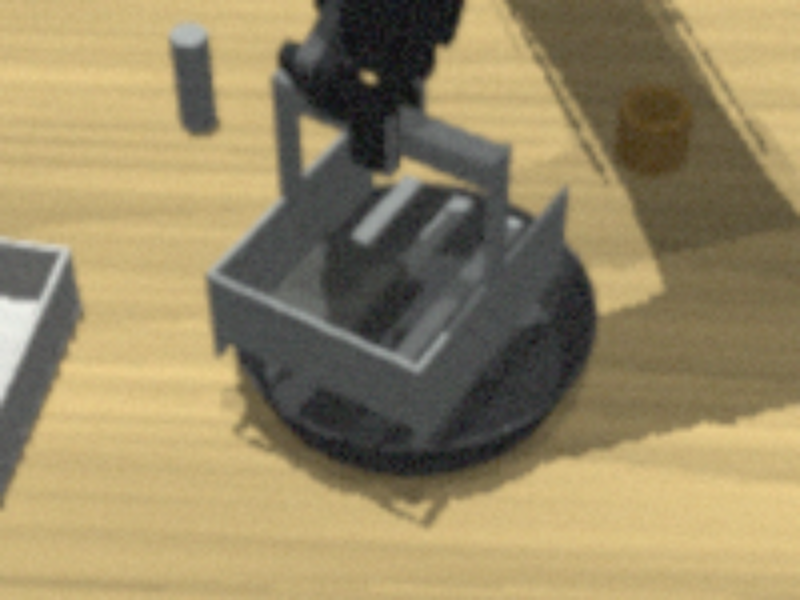

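Both slugs have left the bars, and two dark discs are faintly visible in the pan through the slots. The insert is still in the scoop. I'll lift, travel to the tray while turning to its yaw, and check the pan before tipping.

Emit:
move_arm(
  travel=[
    [0,0,0.008],
    [0,0,0.012],
    [0,-0.005,0.01],
    [0.003,-0.013,0.003],
    [0.006,-0.02,0],
    [0.007,-0.026,0],
    [0.008,-0.03,0],
    [0.008,-0.032,0],
  ],
  rotation=[
    [0,0,0],
    [0,0,0],
    [0,0,0],
    [0,0,1],
    [0,0,2],
    [0,0,2.5],
    [0,0,2.5],
    [0,0,2.5],
  ],
  gripper=[0,0,0,0,0,0,0,0],
)

```text
time_s: 7.9
tcp_pos: [0.5813, -0.1331, 0.1921]
tool_rot: [-1.853, 2.536, -0.001]
contact_force: [-0.2, 0.3, -5.3]
opening: 0.0141
```

Emit:
move_arm(
  travel=[
    [0.008,-0.032,0],
    [0.008,-0.032,0],
    [0.008,-0.03,0],
    [0.006,-0.026,0],
    [0.005,-0.02,0],
    [0.002,-0.012,0],
    [0.001,-0.005,0],
    [0,0,0],
  ],
  rotation=[
    [0,0,2.5],
    [0,0,2.5],
    [0,0,2.5],
    [0,0,2],
    [0,0,0.5],
    [0,0,0],
    [0,0,0],
    [0,0,0],
  ],
  gripper=[0,0,0,0,0,0,0,0],
)

```text
time_s: 8.9
tcp_pos: [0.619, -0.2888, 0.1914]
tool_rot: [2.065, -2.367, -0.0]
contact_force: [0.4, -0.3, -4.5]
opening: 0.0145
```

```bash
python3 - <<'E'
from h import *
for n,pt in [('scene',[.53,.004,.02]),('side',[.53,.004,.02])]:
    c=cams.get_calibration(n);p,d=cams.camera(n);u=proj(c,pt)[0].astype(int)
    q=p[u[1]-55:u[1]+55,u[0]-70:u[0]+70,::-1];q=cv2.convertScaleAbs(q,alpha=2);cv2.imwrite(f'pics/pan_{n}.png',cv2.resize(q,None,fx=5,fy=5))
    print(n,u)
    cv2.imwrite(f'pics/{n}5.png',p[:,:,::-1])
E
```

```text
scene [310 217]
side [368 287]
```

View pics/pan_scene.png

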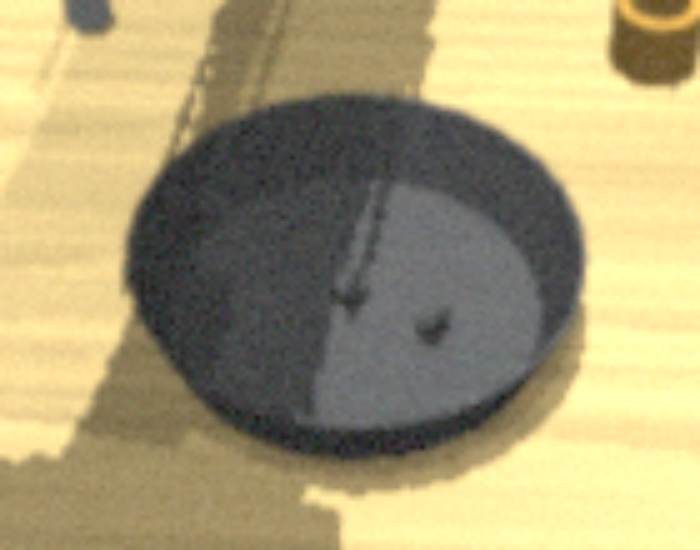

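View pics/scene5.png

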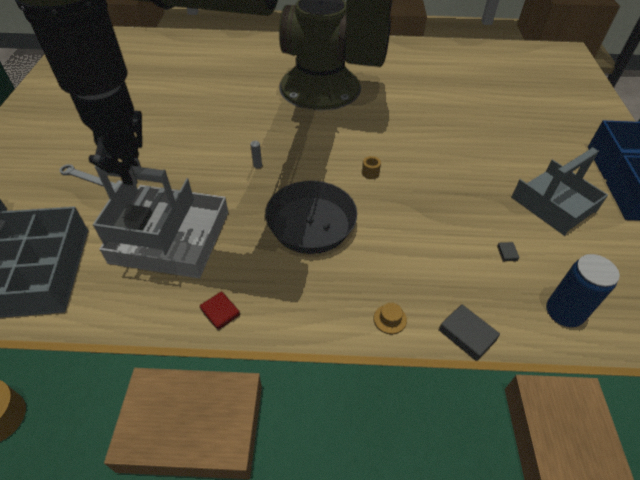

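View pics/side5.png

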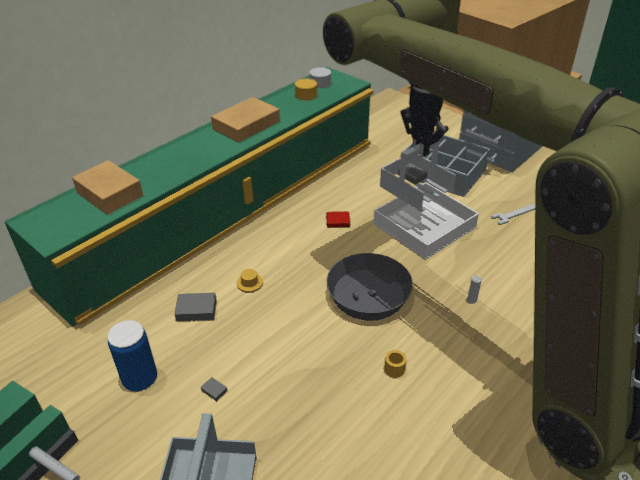

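The pan shows two slugs, at (311,219) and (326,225) in the scene view. The insert is still in the scoop, over the tray. Next I lower and tip the mouth down.

Emit:
move_arm(
  travel=[
    [0,0,-0.005],
    [0,0,-0.008],
    [0,0,-0.007],
    [0,0,-0.002],
    [0,0,0],
    [0,0,0],
    [0,0,0],
    [0,0,0],
  ],
  rotation=[
    [0,0,0],
    [-0.4,-3,0],
    [-0.5,-4,0],
    [-0.6,-4,0],
    [-0.6,-4,0],
    [-0.6,-4,0],
    [-0.6,-4,0],
    [-0.6,-4,0],
  ],
  gripper=[0,0,0,0,0,0,0,0],
)

```text
time_s: 10.0
tcp_pos: [0.6184, -0.2884, 0.1688]
tool_rot: [-1.832, 2.098, -0.514]
contact_force: [-0.2, -0.1, -3.6]
opening: 0.0141
```

Emit:
move_arm(
  travel=[
    [0,0,0],
    [0,0,0],
    [0,0,0],
    [0,0,0],
    [0,0,0],
    [0,0,0],
  ],
  rotation=[
    [-0.6,-4,0],
    [-0.6,-4,0],
    [-0.6,-4,0],
    [0,0,0],
    [0,0,0],
    [0,0,0],
  ],
  gripper=[0,0,0,0,0,0],
)

```text
time_s: 10.75
tcp_pos: [0.6194, -0.289, 0.1698]
tool_rot: [-1.714, 1.962, -0.708]
contact_force: [-0.1, 0.2, -4.1]
opening: 0.0144
```

```bash
python3 - <<'E'
from h import *
ims=[]
for n in ['scene','side']:
    c=cams.get_calibration(n);p,d=cams.camera(n);u=proj(c,[.58,-.283,.06])[0].astype(int);print(u)
    q=p[max(u[1]-75,0):u[1]+75,max(0,u[0]-95):u[0]+95,::-1];q=cv2.convertScaleAbs(q,alpha=1.5);ims.append(cv2.resize(q,(760,600))[:, :])
cv2.imwrite('pics/t6.png',cv2.resize(np.hstack(ims),(800,316*1)))
E
```

```text
[162 215]
[425 205]
```

View pics/t6.png

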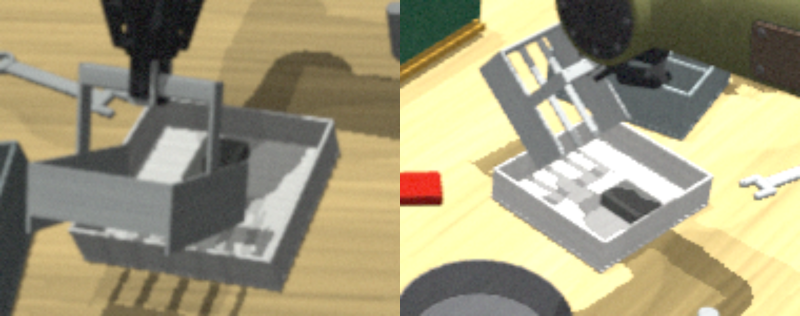

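The insert lies in the tray and the scoop is empty. I'll lift, level the scoop and carry it back.

Emit:
move_arm(
  travel=[
    [0,0,0.015],
    [0,0,0.015],
    [0,0,0.01],
    [0,0,0],
    [0,0,0],
    [0,0.01,0],
    [-0.002,0.02,0],
    [-0.003,0.03,0],
  ],
  rotation=[
    [0,0,0],
    [0.9,6,0],
    [1.2,8,0],
    [1.2,8,0],
    [1.2,8,0],
    [0.9,6,0],
    [0.3,3,0],
    [0,0,0],
  ],
  gripper=[0,0,0,0,0,0,0,0],
)

```text
time_s: 11.85
tcp_pos: [0.6154, -0.229, 0.2092]
tool_rot: [2.064, -2.368, 0.0]
contact_force: [0.3, -0.1, -3.8]
opening: 0.0143
```

Emit:
move_arm(
  travel=[
    [-0.004,0.04,0],
    [-0.004,0.045,0],
    [-0.005,0.05,0],
    [-0.005,0.05,0],
    [-0.005,0.05,0],
    [-0.005,0.05,0],
    [-0.005,0.05,0],
    [-0.004,0.045,0],
  ],
  rotation=[
    [0,0,-2],
    [0,0,-3],
    [0,0,-3],
    [0,0,-3],
    [0,0,-3],
    [0,0,-3],
    [0,0,-3],
    [0,0,-0.5],
  ],
  gripper=[0,0,0,0,0,0,0,0],
)

```text
time_s: 12.85
tcp_pos: [0.5775, 0.1532, 0.2111]
tool_rot: [-1.609, 2.694, -0.0]
contact_force: [2.0, -0.0, -3.2]
opening: 0.0144
```

Emit:
move_arm(
  travel=[
    [-0.003,0.04,0],
    [-0.002,0.03,0],
    [-0.001,0.02,0],
    [0,0.01,0],
    [0,0,0],
  ],
  rotation=[
    [0,0,0],
    [0,0,0],
    [0,0,0],
    [0,0,0],
    [0,0,0],
  ],
  gripper=[0,0,0,0,0],
)

```text
time_s: 13.48
tcp_pos: [0.5712, 0.2511, 0.2094]
tool_rot: [-1.611, 2.697, -0.0]
contact_force: [-0.1, -0.8, -3.5]
opening: 0.0146
```

```bash
python3 - <<'E'
from h import *
from scipy.spatial.transform import Rotation as R
s=sensors.state();print(s['tcp_pos'],R.from_rotvec(s['tool_rot']).as_matrix().round(3))
p,d=cams.camera('side');cv2.imwrite('pics/side7.png',p[:,:,::-1])
W=cloud('side',d,cams.get_calibration('side'));m=(abs(W[...,0]-.57)<.1)&(abs(W[...,1]-.25)<.1)&(W[...,2]>.05)
print(np.nanpercentile(W[...,2][m],[0,1,3,10]))
E
```

```text
[0.5712204  0.25105048 0.20940055] [[-0.474 -0.88   0.   ]
 [-0.88   0.474 -0.   ]
 [-0.    -0.    -1.   ]]
[0.10563066 0.11293265 0.12274745 0.12690286]
```

View pics/side7.png

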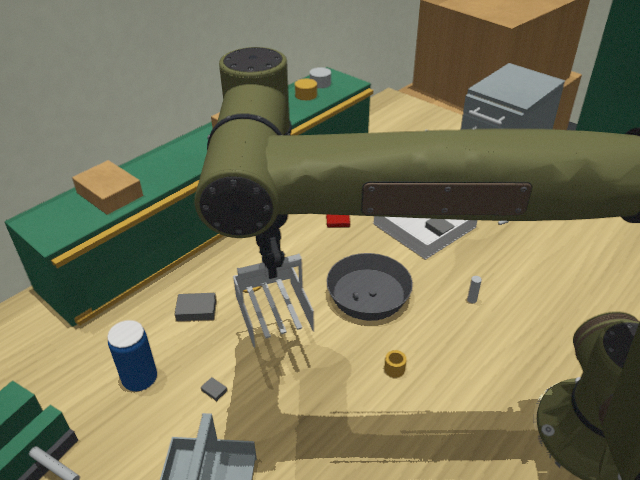

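Emit:
move_arm(
  travel=[
    [0,0,-0.015],
    [0,0,-0.022],
    [0,0,-0.022],
    [0,0,-0.02],
    [0,0,-0.013],
    [0,0,-0.008],
    [0,0,-0.004],
    [0,0,-0.002],
  ],
  rotation=[
    [0,0,0],
    [0,0,0],
    [0,0,0],
    [0,0,0],
    [0,0,0],
    [0,0,0],
    [0,0,0],
    [0,0,0],
  ],
  gripper=[0,0,0,0,0,0,0,0],
)

```text
time_s: 14.52
tcp_pos: [0.5712, 0.2512, 0.1037]
tool_rot: [-1.611, 2.696, 0.0]
contact_force: [0.4, 0.0, -3.1]
opening: 0.0145
```

Emit:
move_arm(
  travel=[
    [0,0,-0.001],
    [0,0,0],
  ],
  rotation=[
    [0,0,0],
    [0,0,0],
  ],
  gripper=[0,0],
)

```text
time_s: 14.78
tcp_pos: [0.5711, 0.2512, 0.1027]
tool_rot: [-1.611, 2.697, 0.0]
contact_force: [0.7, -1.1, -2.6]
opening: 0.0144
```

Contact is beginning: the force dropped from -3.5 N to -2.6 N. I'll lower 1 mm more.

Emit:
move_arm(
  travel=[
    [0,0,-0.001],
    [0,0,0],
  ],
  rotation=[
    [0,0,0],
    [0,0,0],
  ],
  gripper=[0,0],
)

```text
time_s: 15.02
tcp_pos: [0.5714, 0.2512, 0.1026]
tool_rot: [-1.61, 2.696, -0.0]
contact_force: [-2.3, 0.5, 2.8]
opening: 0.0142
```

On the bench (+2.8 N). I'll release slowly and rise.

Emit:
move_arm(
  travel=[
    [0,0,0],
    [0,0,0],
    [0,0,0],
    [0,0,0],
    [0,0,0],
    [0,0,0],
    [0,0,0],
    [0,0,0],
  ],
  rotation=[
    [0,0,0],
    [0,0,0],
    [0,0,0],
    [0,0,0],
    [0,0,0],
    [0,0,0],
    [0,0,0],
    [0,0,0],
  ],
  gripper=[30,50,70,85,100,100,100,100],
)

```text
time_s: 16.02
tcp_pos: [0.571, 0.251, 0.1013]
tool_rot: [1.611, -2.697, -0.0]
contact_force: [0.1, -0.5, 0.8]
opening: 0.0855
```

Emit:
move_arm(
  travel=[
    [0,0,0.01],
    [0,0,0.02],
    [0,0,0.03],
    [0,0,0.035],
    [0,0,0.03],
    [0,0,0.02],
    [0,0,0.005],
    [0,0,0],
  ],
  rotation=[
    [0,0,0],
    [0,0,0],
    [0,0,0],
    [0,0,0],
    [0,0,0],
    [0,0,0],
    [0,0,0],
    [0,0,0],
  ],
  gripper=[100,100,100,100,100,100,100,100],
)

```text
time_s: 17.02
tcp_pos: [0.571, 0.2511, 0.2516]
tool_rot: [-1.611, 2.697, 0.001]
contact_force: [-0.5, -0.0, -0.6]
opening: 0.0854
```

```bash
python3 - <<'E'
from h import *
s=sensors.state();print(s['time_s'],s['contact_force'],s['opening'])
for n in ['scene','side']:
    p,d=cams.camera(n);cv2.imwrite(f'pics/{n}8.png',p[:,:,::-1]);W=cloud(n,d,cams.get_calibration(n));X,Y,Z=W[...,0],W[...,1],W[...,2]
    m=(X>.4)&(X<.8)&(Y>.12)&(Y<.38)&(Z>.04)&(Z<.06);print('scoop',cv2.minAreaRect((W[m][:,:2]*1000).astype(np.float32)))
    m=(X>.5)&(X<.65)&(Y>.18)&(Y<.33)&(Z>.108)&(Z<.135);print('bar',cv2.minAreaRect((W[m][:,:2]*1000).astype(np.float32)),np.percentile(Z[m],[50,95]))
    a=np.radians(-8);S=(W[...,:2]-[.577,-.283])@np.array([[np.cos(a),-np.sin(a)],[np.sin(a),np.cos(a)]])
    m=(abs(S[...,0])<.08)&(abs(S[...,1])<.085)&(Z>.014)&(Z<.045);print('insert tray frame',np.median(S[m],0),np.percentile(Z[m],[10,50,90]))
E
```

```text
17.025 [-0.51158795 -0.04293184 -0.55888351] 0.08543465031514004
scoop ((573.0368041992188, 250.75181579589844), (116.26882934570312, 143.83456420898438), 61.71989059448242)
bar ((572.0945434570312, 251.0155029296875), (116.73786926269531, 21.05915641784668), 61.34516906738281) [0.12655933 0.12963188]
insert tray frame [-0.03141384 -0.01071263] [0.01808973 0.02129137 0.02317653]
scoop ((569.0830078125, 251.39686584472656), (116.98716735839844, 143.671875), 61.96303939819336)
bar ((568.1279296875, 251.27206420898438), (117.29595947265625, 23.290952682495117), 61.66437530517578) [0.12666456 0.13060429]
insert tray frame [-0.03934435 -0.00867392] [0.01853265 0.02206216 0.02525786]
```

View pics/scene8.png

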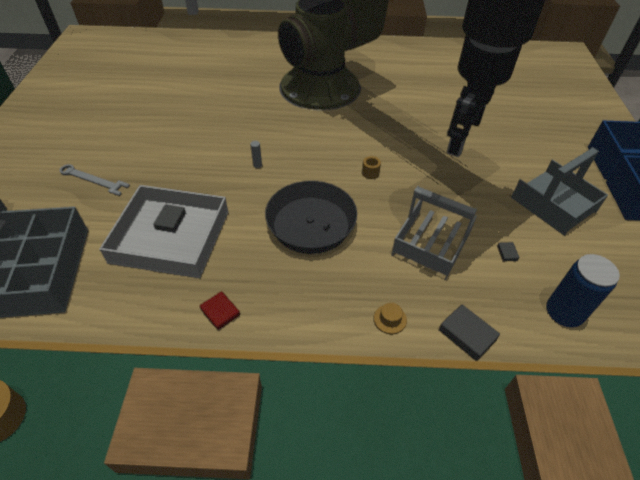

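View pics/side8.png

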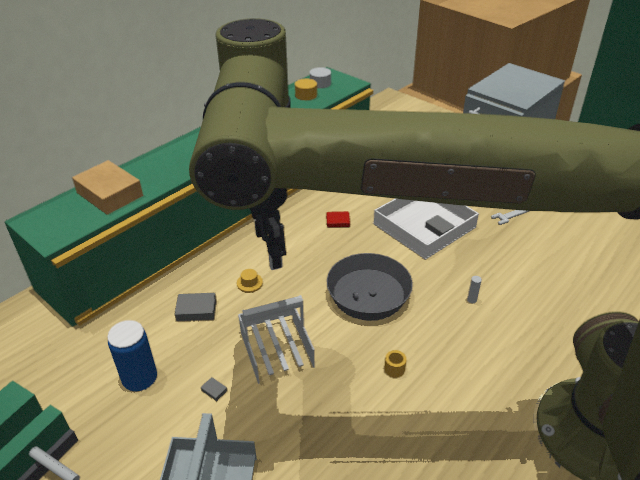

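The final views show two slugs in the pan at scene (310,219) and (326,226), the insert flat in the tray at (170,217), and the empty scoop upright at (435,230). All is in order, so I'm handing in.

```bash
python3 -c "
from bench import manip;print(manip.sign_off())"
```

```text
the job is handed in; nothing more can be done
None
```

The job is done and handed in at about 17 s of the 61 s allowed; the hand-in gives no verdict.

I gripped the slotted scoop by its bar and shook it from side to side over the round pan until both slugs dropped through. I then tipped the insert into the undivided tray and set the empty scoop back where it stood.

**Last checks, from the two fixed cameras:**
- **Slugs:** both lie in the pan. I confirmed this before tipping, with the insert still in the scoop, and again at the end.
- **Insert:** it lies flat in the tray, about 35 mm from the tray's centre.
- **Scoop:** it stands empty and upright, about 2–3 mm from its starting place, with its bar at the same height as at the start.
- **Gripper:** it is open and clear of everything.

No check failed. The two cameras differ by about 4 mm in x on the scoop and 8 mm on the insert, well inside the tolerances.

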